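# Start the screw lid on a loaded centrifuge rotor

## Task

The loaded centrifuge rotor stands on its stand with its aluminium screw lid lying beside it: take the lid by its red knob and set it level on the threaded hub stud, its black lines about a quarter turn clockwise (from above) of the white lines on the rotor's rim. Find the thread by turning the lid backward, anticlockwise, letting it ride on the stud, until it drops off the thread's end where the lines meet; then turn it forward, clockwise, one full turn from the drop, so that it is properly started but not down on the rotor. Finish still gripping the knob, holding the lid still for me to tighten; do not force it, and leave the bottle, the cup and the timer alone.

Things in the scene. Friction and masses are not known exactly. Their poses are not given: they have to be found in the camera images.
- rotor_lid: Loose one-piece aluminium rotor lid with red knob, 0.26 kg, lying upright on the bench. Origin: centre of its underside (rim of the skirt); z up. Disc 117 mm across, 16 to 20 mm high; above it a plain neck 42 mm across up to 38 mm, then the knob to 61 mm. Underneath a threaded socket, 32 mm across, 38 mm deep. Lid, knob and socket are one piece and turn as one.
- lid_knob (a point): Centre of the lid's round red knob (43 mm across, 23 mm high), 49.5 mm above the lid's underside: the place to grip, from above at any yaw; fingertips fit down to 28 mm below this point. Its white line, and a black line on the disc at either side, run along the lid's x axis.
- lid_start (a point): Lower end of one start of the lid's inside thread, under the black line at the lid's +x, 3 mm above its underside; the other start ends half a turn away, at -x. Right-hand, two starts, 12 mm lead (6 mm from one start to the other), in the stud about 1.6 mm axial and 1 mm sideways play.
- hub (a point): Centre of the shoulder (top rim, where the lid seats in the end) of the fixed grey rotor, 136 mm across, on a white round stand 148 mm across; 80 mm above the bench; z up. Lid underside above this point: riding on top of the thread 19 to 25 mm; after the drop 19 mm, 12 mm less for each forward turn (one turn: 7 mm); seated 0.
- stud_tip (a point): Top of the steel hub stud, 35.5 mm above the shoulder. Its nose tapers from 22 mm across (28 mm above the shoulder) to 13 mm at the tip and leads the lid's socket in; below the nose the thread measures 30 mm across and the core 22 mm.
- stud_start (a point): Upper end of one start of the stud's thread, 28 mm above the shoulder, at the rotor's +x, marked by a white line on the rotor's rim; the other is half a turn away. Turned backward (anticlockwise from above, yaw growing) the lid rises 1 mm each 30 degrees; when a black line on it passes a white one the lid, if not held up, drops 6 mm. Friction stops it turning by itself.
- bottle: Small white dropper bottle standing on the bench, 36 mm across, 78 mm high, origin at its foot. Not to be moved.
- sample_cup: Small clear lidless sample cup, 44 mm across, 50 mm high, origin at its foot. Not to be moved.
- bench_timer: White bench timer lying flat, 50x46x11 mm, origin at the centre of its underside. Not to be moved.

How it is judged:
By the outcome, as a careful person would: the job done as asked, in the order asked, and still so for the second after the job is handed in, while the arm keeps its last pose, push and grip.
It also fails if it takes over 69 s, if anything falls off the work surface, if the arm or the gripper's body presses on something with over 40 N, if the wrist force passes 120 N, or if a joint passes its speed limit or range.

## Robot

A 6-joint arm with a two-finger parallel gripper is mounted at the origin on a cart in front of the work surface, level with it; the furniture and walls round the work are solid. World frame = base frame: x ahead of the robot, y to its left, z up, the work surface at z = 0. Lengths are in m, angles in rad, forces in N, time in s.
With the tool pointing down it reaches from about 0.325 to 1 m from the base axis. Payload 5.1 kg.
Tool frame: the origin (TCP) lies between the finger pads; the fingertips stand 19 mm ahead of it and the grasp point (between the pads) is the TCP (finger_overhang is the distance from the TCP to the fingertips, in m); y points along the fingers, z is the direction in which the jaws open and shut, and the axes are right-handed (so a half turn about y gives the same grasp; the last joint's range is limited). The gripper opens to 85 mm and grips with 20 to 120 N. Pads are 22 mm wide; open, the fingers measure 114 mm over their backs; the gripper's body (76 mm by 85 mm) begins 54 mm behind the grasp point. The pads swing forward as they close: fully open they stand 13 mm farther back than shut.
Start: joints at [1.119, 0.124, 1.65, -0, 1.367, -0.083], TCP at [0.234, 0.606, 0.25] pointing down, gripper open.
Joint ranges: [-2.61, 2.61], [-1.02, 2.33], [0.03, 2.71], [-1.35, 4.49], [0.32, 2.68], [-2.91, 2.91]. Speed limits (rad/s): [2.57, 2.57, 3.14, 3.14, 3.14, 3.14].

## Interface

Orientations are given as a unit quaternion [w, x, y, z].
In Python, from rig import * gives the robot as it stands.
- The arm moves only by the tool play_rows, never from a script. Its argument "plan" is a list of rows, each a list of 7 numbers: the turn, a rotation vector about the tool's x, y, z in units of 6 degrees (1.0 is 6 degrees), then the shift along the tool's x, y, z in units of 30 mm (1.0 is 30 mm), then the finger opening in mm, from 0 to 85.4. In form: [[ax, ay, az, dx, dy, dz, claw], ...]. A call has 1 to 12 rows; each row shifts and turns the commanded pose from where the row before left it, along the tool's axes as they then stand; what a row does not reach is not made up. A row lasts 1/8 s, in which the tool goes at most 62.5 mm and 10.7 degrees, less where a joint would pass 70% of its speed; a pose out of reach is approached as far as the arm can. A call is refused whole if a number of a shift passes 1 or a number of a turn 1, either way. A call with a gripper value outside its range is refused whole. The fingers move at their own pace and stop on an object; "grip_force" is the grip in N (left out, the last holds). Time passes only in rows, so rows that do not move let the fingers close. It gives the time, the measured TCP pose, the force and the opening at its end, in the units of the state.
- read_state(): the state, without advancing time (a new reading comes with each control period).
- read_camera(name): name is "side" or "top"; returns a dict with "image" (480x640x3 uint8, red, green, blue), "z_map" (480x640 float32, m along the optical axis (not along the pixel's ray), 0 where there is no reading), "fovy" (degrees; the focal length in pixels is half the picture's height over the tangent of half this angle, whatever the lens; pixels are square), "cx", "cy" (the principal point, pixels), "camera_from_world" (4x4, takes a point from world to camera coordinates). Camera axes: x right, y down, z forward; pixel columns grow to the right and rows downward; lengths in m; the calibration is good to about 2 mm. A picture is of the moment at which its call begins.
- finish_job(): hands the job in, once; it reports no verdict.
Trained networks look in a picture, given as the dict that the camera call returned (one of the last four; its "shot" number tells which), for a name from the list of things; names that differ only in an ending like _2 or _b are one class to them, and where a whole thing is asked for, a point or a joint stands for the part that bears it (a point fixed in the world has none). Each returns a list of dicts, best first, with "confidence" (0 to 1); they miss things now and then, are a little off and sometimes report something else, mostly with a low value. They report only what shows in the picture. A call takes as long as a camera call.
- look_for(thing, picture): "box" ([left, top, width, height] in pixels, round what is visible of it).
The state is a dict: "clock": time; "qpos": joint angles; "dq": joint speeds; "joint_torque": joint torques, N m; "position": TCP position; "ee_rot": TCP orientation; "wrist_force": force on the tool from outside, world axes, zero at the start; "ft_torque": the same for the moment, N m; "gripper_width": finger opening in m.
Only numpy, scipy, OpenCV 4.12 (cv2) and the standard library are available. Lean on these libraries where they do the work, as an engineer would, in place of code of your own. Each camera call takes 0.05 s, during which the arm holds its last target.

## Working session

There is one attempt and no reset: what is moved stays moved. The work goes in short steps, Python scripts to look and compute and a tool call to move; the robot and the scene stay as the last step left them, time stands still between calls to the robot, and variables do not carry over. Pictures are saved under pics/ and viewed, and the job is handed in when it is done.

Besides the shell and the picture viewer there is one more tool, called after "Emit:" as a command line: name --pt "numbers of a row" for each row, then --argument value for the rest. play_rows: Moves the arm, as the interface text tells. Its arguments: {"type":"object","properties":{"plan":{"type":"array"},"grip_force":{"type":"number"}},"required":["plan"]}

```bash
mkdir -p pics; ls; python3 - <<'E'
from rig import *
import cv2
s=read_state(); print({k:(v if not hasattr(v,'round') else v) for k,v in s.items()})
for n in ("side","top"):
    c=read_camera(n); cv2.imwrite(f"pics/{n}0.png",c["image"][:,:,::-1]); print(n,c["fovy"],c["cx"],c["cy"],c["camera_from_world"].tolist() if hasattr(c["camera_from_world"],'tolist') else c["camera_from_world"])
    for t in ("rotor_lid","lid_knob","hub","stud_tip","stud_start","lid_start","bottle","sample_cup","bench_timer"):
        print(t,[(r["box"],round(r["confidence"],2)) for r in look_for(t,c)[:2]])
E
```

```text
pics
{'clock': 0.0, 'qpos': array([ 1.11939275e+00,  1.24508889e-01,  1.65166954e+00,  2.82444902e-06,
        1.36751473e+00, -8.26008255e-02]), 'dq': array([-0.0001692 , -0.00115388,  0.00051958,  0.00139345,  0.00152428,
        0.00038105]), 'joint_torque': array([ 6.20137835e-04, -4.23619187e+01, -3.65450513e+01,  1.36110962e-04,
        7.05183658e-03,  5.98907548e-06]), 'position': array([0.23410037, 0.60576581, 0.24905318]), 'ee_rot': array([-0.69440214,  0.69583427, -0.12985076,  0.129457  ]), 'wrist_force': array([-0.21724998,  0.73607679,  0.49887035]), 'ft_torque': array([ 0.02892375, -0.04319953,  0.00066111]), 'gripper_width': 0.08511835846417859}
side 45.091613680296476 320.69895382335403 243.07670885160476 [[0.9431221185123063, -0.33191549735211034, 0.01878223070780097, -0.4666477440850638], [-0.18950484373773382, -0.5831695097353545, -0.7899374893717624, 0.26686625369297223], [0.2731457189355105, 0.7414481947732611, -0.6128996579332344, 0.6915459352405781], [0.0, 0.0, 0.0, 1.0]]
rotor_lid [([314.8, 335.5, 88.3, 76.7], 0.56)]
lid_knob [([314.6, 340.1, 86.5, 75.0], 0.8
[... 492 characters left out ...]
71827405, -0.020300430241544022, 0.17036298653933685], [-0.9947878336585774, -0.023044645101373513, -0.09932829575214842, 0.5310301507565516], [0.09880850970437273, 0.022695731206967863, -0.9948476175751652, 0.9272357036799949], [0.0, 0.0, 0.0, 1.0]]
rotor_lid [([400.8, 200.8, 74.2, 69.5], 0.95), ([323.9, 309.6, 27.9, 36.2], 0.66)]
lid_knob [([404.5, 199.6, 68.4, 69.2], 0.74)]
hub [([212.1, 205.7, 90.3, 90.9], 0.56)]
stud_tip [([211.6, 210.0, 91.3, 84.2], 0.81)]
stud_start [([214.2, 207.2, 89.6, 89.0], 0.88)]
lid_start [([403.9, 202.5, 71.8, 66.1], 0.6)]
bottle [([343.5, 135.5, 22.8, 31.7], 0.77)]
sample_cup [([399.3, 135.0, 26.9, 31.3], 0.66)]
bench_timer [([321.9, 310.8, 31.2, 32.3], 0.9)]
```

```bash
python3 - <<'E'
import cv2,numpy as np
a=cv2.imread("pics/top0.png");b=cv2.imread("pics/side0.png")
cv2.imwrite("pics/topc.png",cv2.resize(a[120:350,190:500],None,fx=2.5,fy=2.5,interpolation=cv2.INTER_CUBIC))
cv2.imwrite("pics/sidec.png",cv2.resize(b[170:430,180:480],None,fx=2.3,fy=2.3,interpolation=cv2.INTER_CUBIC))
E
```

```text
(no output)
```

View pics/topc.png

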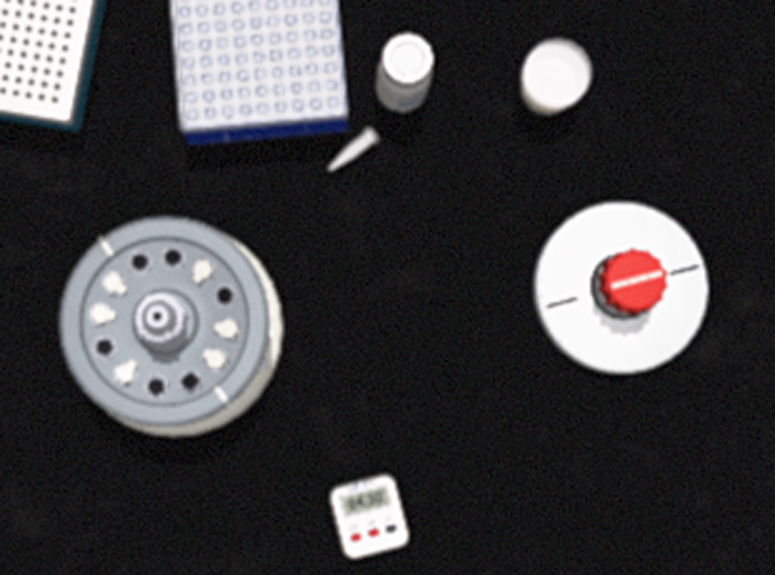

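View pics/sidec.png

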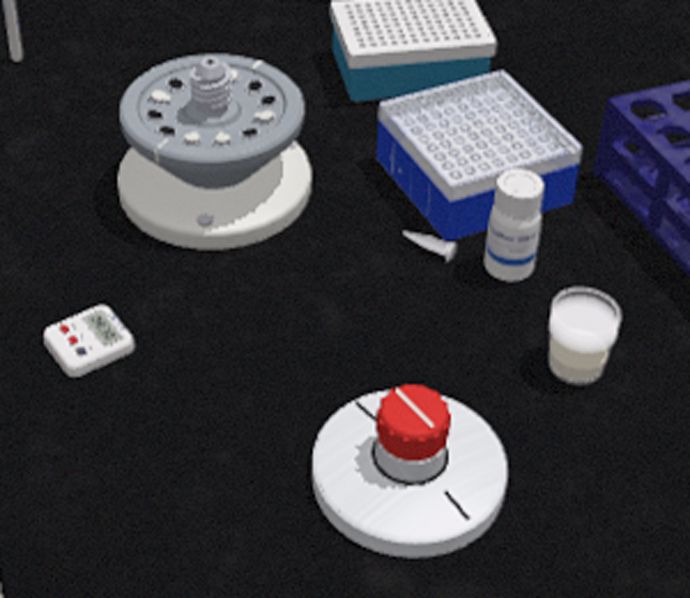

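View pics/side0.png

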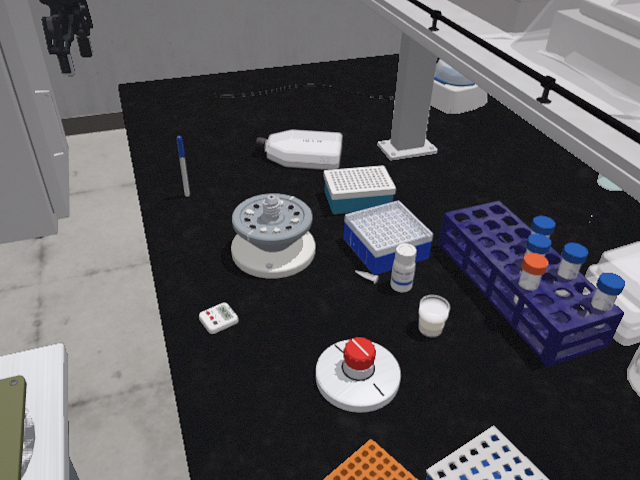

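```bash
cat > h.py <<'E'
from rig import *
import numpy as np, cv2
def cam(n): return read_camera(n)
def K(c):
    f=c["image"].shape[0]/2/np.tan(np.radians(c["fovy"])/2); return f
def cloud(c):
    f=K(c); z=c["z_map"]; v,u=np.mgrid[:480,:640]
    P=np.stack([(u-c["cx"])/f*z,(v-c["cy"])/f*z,z],-1)
    T=np.array(c["camera_from_world"]); R,t=T[:3,:3],T[:3,3]
    return (P-t)@R
def px2w(c,u,v,zw):
    f=K(c);T=np.array(c["camera_from_world"]);R,t=T[:3,:3],T[:3,3]
    d=R.T@np.array([(u-c["cx"])/f,(v-c["cy"])/f,1.]);o=-R.T@t
    return o+d*(zw-o[2])/d[2]
def w2px(c,p):
    f=K(c);T=np.array(c["camera_from_world"]);q=T[:3,:3]@np.asarray(p,float)+T[:3,3]
    return np.array([c["cx"]+f*q[0]/q[2],c["cy"]+f*q[1]/q[2]])
def fitc(x,y):
    A=np.c_[2*x,2*y,np.ones_like(x)];s=np.linalg.lstsq(A,x*x+y*y,rcond=None)[0]
    return s[0],s[1],np.sqrt(s[2]+s[0]**2+s[1]**2)
E
python3 - <<'E'
from h import *
for n in("top","side"):
    c=cam(n); W=cloud(c); im=c["image"].astype(int); zm=c["z_map"]>0
    print(n)
    # approximate centres from top
    c_l=px2w(c,*( (438,235) if n=="top" else (358,374)),0.018)
    c_r=px2w(c,*( (257,250) if n=="top" else (272,216)),0.08)
    print(c_l,c_r)
    red=(im[...,0]>150)&(im[...,1]<90)&(im[...,2]<90)&zm&(np.linalg.norm(W[...,:2]-c_l[:2],axis=2)<.06)
    p=W[red]; top=p[p[:,2]>np.percentile(p[:,2],60)]; print("red n",len(p),p.mean(0),"z pct",np.percentile(p[:,2],[5,50,95]), "top mean",top.mean(0))
    m=zm&(np.abs(W[...,2]-.018)<.006)&(np.linalg.norm(W[...,:2]-c_l[:2],axis=2)<.08); p=W[m]
    print("disc",len(p),p.mean(0),p.min(0),p.max(0),cv2.minEnclosingCircle((p[:,:2]*1000).astype(np.float32)))
    m=zm&(np.abs(W[...,2]-.078)<.008)&(np.linalg.norm(W[...,:2]-c_r[:2],axis=2)<.09); p=W[m]
    print("rotor",len(p),p.mean(0),p.min(0),p.max(0),cv2.minEnclosingCircle((p[:,:2]*1000).astype(np.float32)))
    m=zm&(W[...,2]>.107)&(np.linalg.norm(W[...,:2]-c_r[:2],axis=2)<.03); p=W[m]
    print("stud",len(p),p.mean(0),p.min(0),p.max(0))
    # colour-circle fit
    if n=="top":
        g=im.min(2); 
        msk=((g>90)|red).astype(np.uint8); msk[:, :395]=0;msk[:,485:]=0;msk[:190]=0;msk[285:]=0
        cs,_=cv2.findContours(msk,0,cv2.CHAIN_APPROX_NONE);k=max(cs,key=cv2.contourArea)[:,0]
        q=np.array([px2w(c,u,v,.016) for u,v in k]);print("disc fit",fitc(q[:,0],q[:,1]),len(k))
E
```

```text
top
[ 0.53484926 -0.0353355   0.018     ] [0.49726358 0.26719745 0.08      ]
red n 357 [ 0.53544034 -0.03488644  0.0595305 ] z pct [0.05642982 0.05964474 0.06216308] top mean [ 0.53595477 -0.03619863  0.06120525]
disc 2912 [ 0.5344082  -0.03490631  0.01689597] [ 0.47826699 -0.09475702  0.01202854] [0.59309644 0.02069839 0.02384594] ((535.8843383789062, -36.963314056396484), 58.71632766723633)
rotor 4973 [0.4995422  0.2697325  0.07634808] [0.43290695 0.20275985 0.07000206] [0.56788238 0.3377824  0.0859948 ] ((500.012451171875, 270.0972900390625), 68.1483383178711)
stud 173 [0.49991443 0.26945447 0.11213642] [0.48574645 0.25931071 0.10704417] [0.51391396 0.27980604 0.11828407]
disc fit (np.float64(0.5360573768382024), np.float64(-0.03578918564478506), np.float64(0.058973377179042295)) 195
side
[ 0.532056   -0.04687699  0.018     ] [0.49942615 0.26531587 0.08      ]
red n 499 [ 0.5340578  -0.04121793  0.06052836] z pct [0.05763768 0.06071605 0.06256791] top mean [ 0.53374504 -0.04013833  0.06182075]
disc 3374 [ 0.52863241 -0.05173671  0.01765984] [ 0.47623498 -0.09776398  0.01200566] [0.5929979  0.01893666 0.02399871] ((533.945556640625, -39.22919845581055), 59.222991943359375)
rotor 2868 [0.49669586 0.25862601 0.07693635] [0.43136562 0.19895045 0.07001531] [0.56800662 0.33462291 0.08593373] ((499.2763671875, 266.80731201171875), 69.79841613769531)
stud 113 [0.49862324 0.26470211 0.1123662 ] [0.48460247 0.2560509  0.10714429] [0.51385339 0.27542092 0.11795728]
```

```bash
python3 - <<'E'
from h import *
c=cam("top")
g=lambda x,y,z:px2w(c,190+x/2.5,120+y/2.5,z)
def ang(a,b): d=(b-a)[:2];return np.degrees(np.arctan2(d[1],d[0])),np.linalg.norm(d)
print("lid",ang(g(548,306,.018),g(697,267,.018)),ang(g(612,286,.061),g(660,274,.061)))
print("rot",ang(g(105,243,.08),g(225,398,.08)))
s=read_state()
from scipy.spatial.transform import Rotation as R
q=s["ee_rot"];print(R.from_quat([q[1],q[2],q[3],q[0]]).as_matrix().round(3))
b=cv2.cvtColor(c["image"],cv2.COLOR_RGB2BGR)
cv2.imwrite("pics/t2a.png",cv2.resize(b[195:300,205:310],None,fx=5.5,fy=5.5,interpolation=cv2.INTER_CUBIC))
cv2.imwrite("pics/t2b.png",cv2.resize(b[190:280,395:485],None,fx=6,fy=6,interpolation=cv2.INTER_CUBIC))
E
```

```text
lid (np.float64(-73.9483899046173), np.float64(0.10569923234294237)) (np.float64(-74.57850619685301), np.float64(0.03243695788791656))
rot (np.float64(-140.5185289705477), np.float64(0.12724098264869127))
[[ 0.933 -0.     0.361]
 [-0.361  0.     0.933]
 [-0.    -1.     0.   ]]
```

View pics/t2a.png

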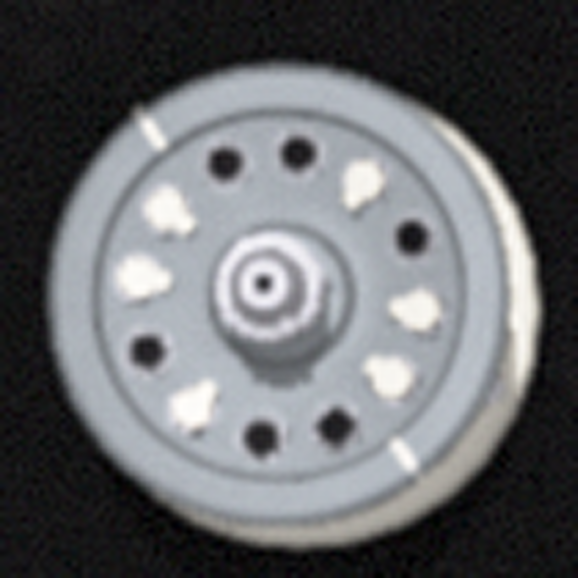

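View pics/t2b.png

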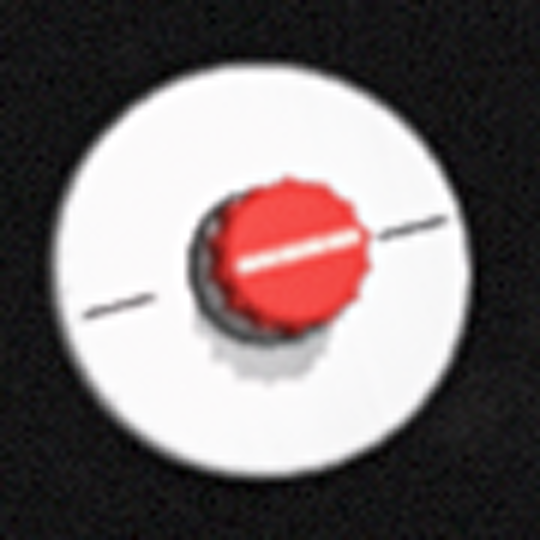

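```bash
python3 - <<'E'
from h import *
for n in ("side","top"):
    c=cam(n);W=cloud(c);m=(c["z_map"]>0)&(W[...,2]>.1)
    p=W[m]
    H,xe,ye=np.histogram2d(p[:,0],p[:,1],bins=[np.arange(-.6,1.6,.1),np.arange(-.8,1.2,.1)])
    print(n,"points z>0.1: rows x, cols y (max z, min z)")
    for i in range(len(xe)-1):
        for j in range(len(ye)-1):
            if H[i,j]>20 and xe[i]<1.0 and xe[i]>-.3:
                q=p[(p[:,0]>=xe[i])&(p[:,0]<xe[i+1])&(p[:,1]>=ye[j])&(p[:,1]<ye[j+1])]
                print(f"({xe[i]:.1f},{ye[j]:.1f}) {q[:,2].min():.2f}-{q[:,2].max():.2f}",end="; ")
    print()
c=cam("top")
for t in("bottle","sample_cup","bench_timer"):
    b=look_for(t,c)[0]["box"];print(t,px2w(c,b[0]+b[2]/2,b[1]+b[3]/2,.03))
E
```

```text
side points z>0.1: rows x, cols y (max z, min z)
(0.1,0.5) 0.29-0.36; (0.2,0.5) 0.24-0.37; (0.2,0.6) 0.25-0.35; (0.3,0.4) 0.10-0.13; (0.4,0.2) 0.10-0.12; (0.5,0.2) 0.10-0.12; (0.7,-0.2) 0.34-0.40; (0.7,-0.1) 0.11-0.40; (0.7,-0.0) 0.34-0.40; (0.7,0.1) 0.34-0.40; (0.7,0.2) 0.34-0.40; (0.7,0.3) 0.34-0.40; (0.7,0.4) 0.35-0.38; (0.8,-0.1) 0.10-0.46; (0.8,-0.0) 0.10-0.46; (0.8,0.1) 0.37-0.45; (0.8,0.2) 0.37-0.42; (0.8,0.3) 0.37-0.39; (0.8,0.5) 0.10-0.27; (0.9,-0.1) 0.10-0.12; (0.9,0.5) 0.10-0.24; (1.0,0.7) 0.10-0.11; 
top points z>0.1: rows x, cols y (max z, min z)
(0.2,0.5) 0.24-0.30; (0.3,0.4) 0.10-0.13; (0.4,0.2) 0.10-0.12; (0.5,0.2) 0.10-0.12; (0.7,-0.2) 0.35-0.40; (0.7,-0.1) 0.11-0.40; (0.7,-0.0) 0.35-0.40; (0.7,0.1) 0.35-0.40; (0.7,0.2) 0.35-0.41; (0.7,0.3) 0.35-0.40; (0.7,0.4) 0.35-0.41; (0.7,0.5) 0.35-0.40; (0.8,-0.1) 0.10-0.12; (0.8,-0.0) 0.10-0.12; 
bottle [0.67818446 0.11281219 0.03      ]
sample_cup [0.67524149 0.01404173 0.03      ]
bench_timer [0.37392137 0.13658093 0.03      ]
```

Emit:
play_rows --pt "0 -1 0 0 0 0 85" --pt "0 -1 0 0 0 0 85" --pt "0 -1 0 0 0 0 85" --pt "0 -1 0 0 0 0 85" --pt "0 -1 0 0 0 0 85" --pt "0 -1 0 0 0 0 85" --pt "0 -1 0 0 0 0 85" --pt "0 -1 0 0 0 0 85" --pt "0 -1 0 0 0 0 85" --grip_force 25

```text
clock: 2.58
position: [0.2344, 0.6063, 0.2504]
ee_rot: [0.678, -0.678, -0.201, 0.201]
wrist_force: [-0.2, 0.3, 0.2]
gripper_width: 0.085
```

Emit:
play_rows --pt "0 0 0 -0.13 0 -0.98 85" --pt "0 0 0 -0.13 0 -0.98 85" --pt "0 0 0 -0.13 0 -0.98 85" --pt "0 0 0 -0.13 0 -0.98 85" --pt "0 0 0 -0.13 0 -0.98 85" --pt "0 0 0 -0.13 0 -0.98 85" --pt "0 0 0 -0.13 0 -0.98 85" --pt "0 0 0 -0.13 0 -0.98 85" --pt "0 0 0 -0.13 0 -0.98 85" --pt "0 0 0 -0.13 0 -0.98 85" --pt "0 0 0 -0.13 0 -0.98 85" --pt "0 0 0 -0.13 0 -0.98 85"

```text
clock: 4.08
position: [0.3868, 0.2837, 0.2505]
ee_rot: [0.678, -0.678, -0.2, 0.2]
wrist_force: [0.4, -0.4, -0.4]
gripper_width: 0.0848
```

Emit:
play_rows --pt "0 0 0 -0.13 0 -0.98 85" --pt "0 0 0 -0.13 0 -0.98 85" --pt "0 0 0 -0.13 0 -0.98 85" --pt "0 0 0 -0.13 0 -0.98 85" --pt "0 0 0 -0.13 0 -0.98 75" --pt "0 0 0 -0.13 0 -0.98 75" --pt "0 0 0 -0.13 0 -0.98 75" --pt "0 0 0 -0.13 0.5 -0.98 75" --pt "0 0 0 -0.13 0.5 -0.98 75" --pt "0 0 0 -0.13 0.5 -0.98 75" --pt "0 0 0 -0.15 0.5 -0.9 75" --pt "0 0 0 -0.2 0.5 -0.9 75"

```text
clock: 5.58
position: [0.5342, -0.0355, 0.175]
ee_rot: [-0.678, 0.678, 0.2, -0.2]
wrist_force: [-0.3, 0.5, 0.1]
gripper_width: 0.0752
```

Emit:
play_rows --pt "0 0 0 -0.02 0.8 -0.08 75" --pt "0 0 0 0 0.9 0 75" --pt "0 0 0 0 0.9 0 75" --pt "0 0 0 0 0.9 0 75" --pt "0 0 0 0 0.68 0 75" --pt "0 0 0 0 0 0 70"

```text
clock: 6.32
position: [0.5331, -0.0367, 0.0481]
ee_rot: [0.679, -0.678, -0.199, 0.201]
wrist_force: [-0.4, -0.1, 0.2]
gripper_width: 0.0695
```

```bash
python3 - <<'E'
from h import *
c=cam("side");b=c["image"][:,:,::-1];cv2.imwrite("pics/s3.png",cv2.resize(b[260:430,260:490],None,fx=3.2,fy=3.2,interpolation=cv2.INTER_CUBIC))
E
```

```text
(no output)
```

View pics/s3.png

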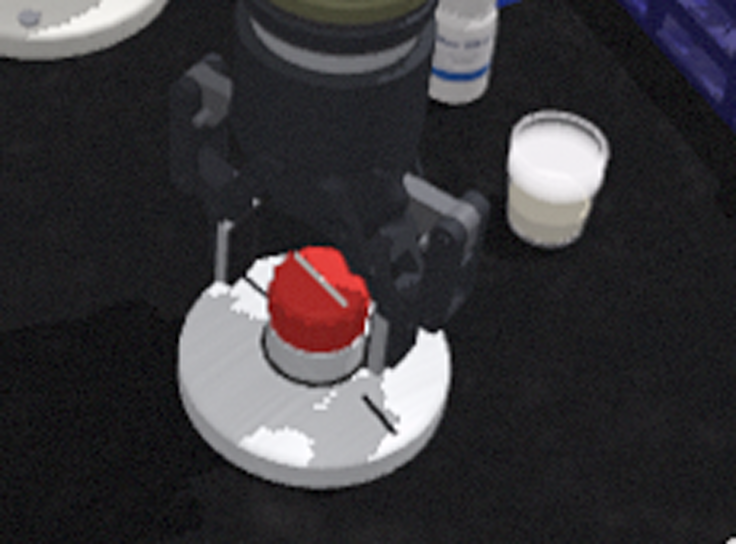

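Emit:
play_rows --pt "0 0 0 0 0 0 50" --pt "0 0 0 0 0 0 30" --pt "0 0 0 0 0 0 30" --pt "0 0 0 0 0 0 30" --pt "0 0 0 0 0 0 30"

```text
clock: 7.0
position: [0.5361, -0.0374, 0.0517]
ee_rot: [-0.678, 0.679, 0.201, -0.199]
wrist_force: [-0.1, -0.8, 6.5]
gripper_width: 0.0427
```

```bash
python3 - <<'E'
from h import *
for i in range(1):
    s=read_state();print(s["position"],s["wrist_force"],s["ft_torque"],s["gripper_width"])
c=cam("side");b=c["image"][:,:,::-1];cv2.imwrite("pics/s4.png",cv2.resize(b[260:430,260:490],None,fx=3.2,fy=3.2,interpolation=cv2.INTER_CUBIC))
s=read_state();print(s["position"],s["wrist_force"],s["ft_torque"],s["gripper_width"])
E
```

```text
[ 0.53606712 -0.03735274  0.0517238 ] [-0.12334553 -0.80858594  6.47713801] [-0.27892978  0.02226149  0.03621705] 0.04267079069964552
[ 0.53607312 -0.03733124  0.05173285] [-0.90213967 -2.09302598  6.41826373] [-0.24129753 -0.00961907 -0.01053744] 0.04234800248413296
```

View pics/s4.png

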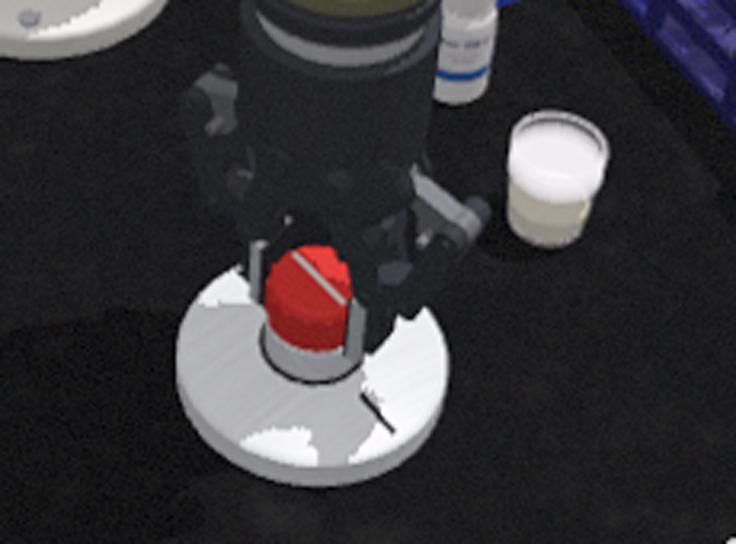

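Emit:
play_rows --pt "0 0 0 0 0 0 60" --pt "0 0 0 0 0 0 60" --pt "0 0.5 0 0 0 0 60" --pt "0 1 0 0 0 0 60" --pt "0 1 0 0 0 0 60" --pt "0 1 0 0 0 0 60" --pt "0 1 0 0 0 0 60" --pt "0 1 0 0 0 0 60" --pt "0 1 0 0 0 0 60" --pt "0 1 0 0 0 0 60" --pt "0 1 0 0 0 0 60"

```text
clock: 8.43
position: [0.534, -0.0368, 0.0493]
ee_rot: [0.698, -0.698, 0.113, -0.112]
wrist_force: [0.1, 0.0, -0.3]
gripper_width: 0.0603
```

Emit:
play_rows --pt "0 1 0 0 0 0 60" --pt "0 1 0 0 0 0 60" --pt "0 1 0 0 0 0 60" --pt "0 1 0 0 0 0 60" --pt "0 1 0 0 0 0 60" --pt "0 1 0 0 0 0 60" --pt "0 0.5 0 0 0 0 60" --pt "0 0 0 0 0 0 60"

```text
clock: 9.43
position: [0.5341, -0.0368, 0.0494]
ee_rot: [-0.621, 0.621, -0.338, 0.337]
wrist_force: [0.3, -0.1, -0.9]
gripper_width: 0.0601
```

Emit:
play_rows --pt "0 0 0 0 0 0 40" --pt "0 0 0 0 0 0 30" --pt "0 0 0 0 0 0 30" --pt "0 0 0 0 0 0 30" --grip_force 40

```text
clock: 9.93
position: [0.5347, -0.0369, 0.0499]
ee_rot: [0.621, -0.621, 0.338, -0.338]
wrist_force: [-0.1, 1.4, -0.6]
gripper_width: 0.0424
```

Emit:
play_rows --pt "0 0 0 0 -0.3 0 30" --pt "0 0 0 0 -0.7 0 30" --pt "0 -0.95 0 0 -1 0 30" --pt "0 -1 0 0 -1 0 30" --pt "0 -1 0 0 -1 0 30" --pt "0 -1 0 0 -0.7 0 30" --pt "0 0 0 0 -0.3 0 30" --pt "0 0 0 0 0 0 30"

```text
clock: 10.92
position: [0.5345, -0.037, 0.2]
ee_rot: [-0.677, 0.677, -0.204, 0.204]
wrist_force: [0.5, 0.1, -2.8]
gripper_width: 0.0418
```

Emit:
play_rows --pt "0 0 0 -0.33 0 0.39 30" --pt "0 0 0 -0.66 0 0.79 30" --pt "0 0 0 -0.79 0 0.945 30" --pt "0 0 0 -0.79 0 0.945 30" --pt "0 0 0 -0.79 0 0.945 30" --pt "0 0 0 -0.79 0 0.945 30" --pt "0 0 0 -0.79 0 0.945 30" --pt "0 0 0 -0.66 0 0.79 30" --pt "0 0 0 -0.53 0 0.63 30" --pt "0 0 0 -0.47 0 0.55 30" --pt "0 0 0 0 0 0 30"

```text
clock: 12.3
position: [0.4986, 0.2707, 0.199]
ee_rot: [-0.677, 0.678, -0.203, 0.202]
wrist_force: [0.0, -0.3, -1.9]
gripper_width: 0.0421
```

```bash
cat > look.py <<'E'
from h import *
import sys
tag=sys.argv[1]
s=read_state();q=s["ee_rot"];
from scipy.spatial.transform import Rotation as R
M=R.from_quat([q[1],q[2],q[3],q[0]]).as_matrix()
print(s["clock"],s["position"].round(4),s["wrist_force"].round(1),s["ft_torque"].round(2),s["gripper_width"],"yaw",np.degrees(np.arctan2(M[1,0],M[0,0])).round(1),"q6",s["qpos"][5])
print("tool y",M[:,1].round(4))
for n in sys.argv[2:]:
    c=cam(n);b=c["image"][:,:,::-1]
    np.savez(f"pics/{n}_{tag}.npz",image=c["image"],z_map=c["z_map"],fovy=c["fovy"],cx=c["cx"],cy=c["cy"],camera_from_world=c["camera_from_world"])
    v,u,= (slice(140,300),slice(190,360)) if n=="side" else (slice(180,310),slice(190,340))
    cv2.imwrite(f"pics/{n}_{tag}.png",cv2.resize(b[v,u],None,fx=4,fy=4,interpolation=cv2.INTER_CUBIC))
E
python3 look.py a side top
```

```text
12.3 [0.4986 0.2707 0.199 ] [ 0.  -0.3 -1.9] [-0.03 -0.04 -0.04] 0.042146645876116655 yaw -33.3 q6 -0.586752031521195
tool y [-1.5e-03 -6.0e-04 -1.0e+00]
```

View pics/side_a.png

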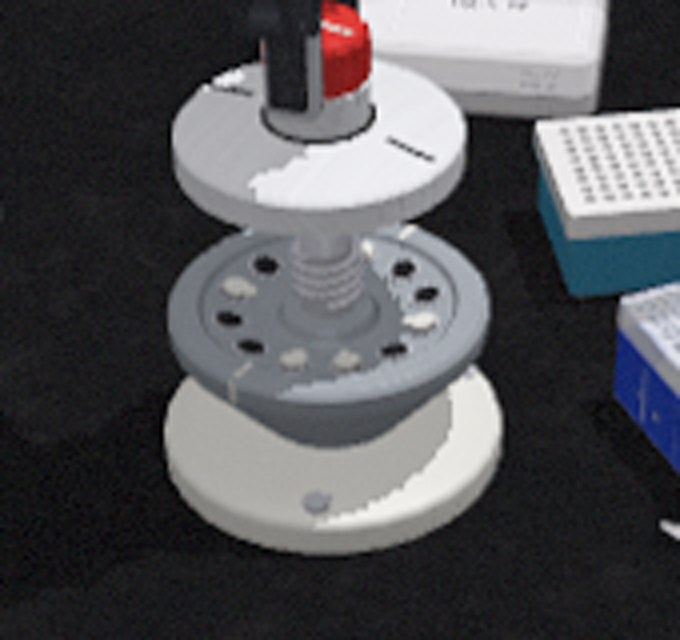

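View pics/top_a.png

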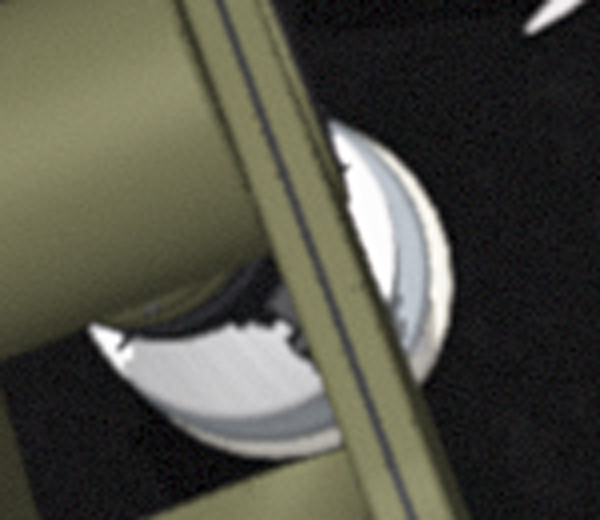

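```bash
python3 - <<'E'
from h import *
c=dict(np.load("pics/side_a.npz")); t=dict(np.load("pics/top_a.npz"))
a=px2w(c,180+211/2.3,170+61/2.3,.1155);b=px2w(c,180+415/2.3,170+407/2.3,.061);print("side stud",a,"knob",b,a-b)
g=lambda x,y,z:px2w(t,205+x/5.5,195+y/5.5,z)
k=lambda x,y,z:px2w(t,395+x/6,190+y/6,z)
print("top stud",g(263,283,.1155),"knob",k(299,251,.061), g(263,283,.1155)-k(299,251,.061))
print("top rim centre from white lines", (g(135,107,.08)+g(418,475,.08))/2, "lid lines",(k(82,316,.018)+k(445,218,.018))/2)
# circle extremes fit: side_a
def ext(cx,cy,z,r):
    th=np.linspace(0,2*np.pi,721);p=np.array([w2px(c,[cx+r*np.cos(x),cy+r*np.sin(x),z]) for x in th]);return p[:,0].min(),p[:,0].max(),p[:,1].min(),p[:,1].max()
e=lambda *x:np.round((np.array(ext(*x))-[190,190,140,140])*4,1)
print("lid pred top",e(.4986,.2707,.1655,.0585),"bottom",e(.4986,.2707,.1495,.0585))
print("rot pred",e(.4986,.2707,.08,.068))
print("stand top",e(.4986,.2707,.0,.074))
s=cv2.imread("pics/side_a.png")
def lm(c_,z,r,col):
    th=np.linspace(0,2*np.pi,121);p=np.array([w2px(c,[c_[0]+r*np.cos(x),c_[1]+r*np.sin(x),z]) for x in th]);p=((p-[190,140]+.5)*4).astype(np.int32);cv2.polylines(s,[p],True,col,1)
lm((.4986,.2707),.1495,.0585,(0,255,0));lm((.4986,.2707),.1655,.0585,(0,255,0))
lm((.4986,.2707),.08,.068,(0,0,255));lm((.4986,.2707),.0,.074,(255,0,0))
cv2.imwrite("pics/ov_a.png",s)
E
```

```text
side stud [0.50162887 0.27049095 0.1155    ] knob [ 0.53668404 -0.03756531  0.061     ] [-0.03505518  0.30805625  0.0545    ]
top stud [0.50004098 0.26969181 0.1155    ] knob [ 0.5357317  -0.03764837  0.061     ] [-0.03569073  0.30734018  0.0545    ]
top rim centre from white lines [0.50093548 0.27039911 0.08      ] lid lines [ 0.53575219 -0.03691475  0.018     ]
lid pred top [168.2 461.4  50.9 201.4] bottom [171.1 461.3  84.3 236.5]
rot pred [160.7 483.3 210.  394.9]
stand top [160.9 495.2 346.6 555.1]
```

View pics/ov_a.png

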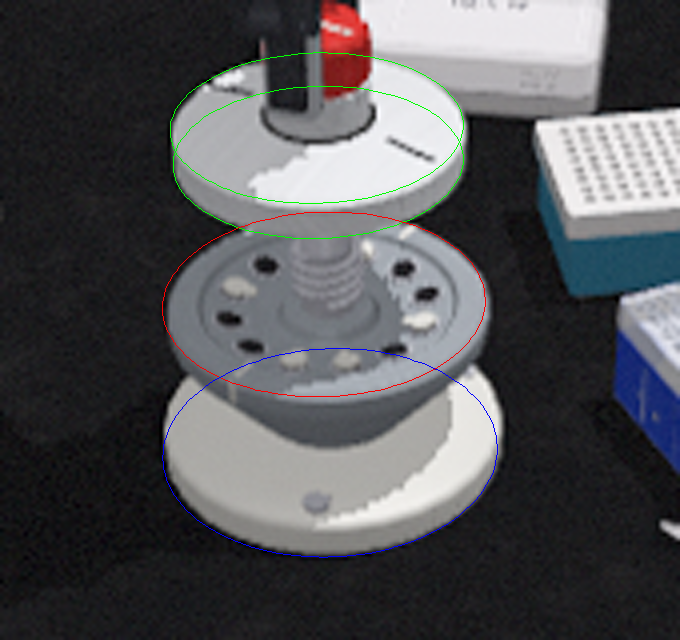

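```bash
python3 - <<'E'
from h import *
c=dict(np.load("pics/side_a.npz"))
k=lambda x,y,z=.1685:px2w(c,190+x/4-.0,140+y/4,z)
A=lambda a,b:np.degrees(np.arctan2(*(b-a)[[1,0]]))
print(A(k(388,140),k(435,160)),A(k(208,88),k(252,95)),A(k(208,88),k(435,160)))
r=lambda x,y:px2w(c,190+x/4,140+y/4,.08)
# rotor lines from first pic
f=lambda x,y:px2w(c,180+x/2.3,170+y/2.3,.08)
print(A(f(262,62),f(166,140)), A(r(252,365),r(410,229)))
E
```

```text
-56.58818203028153 -34.769684310838336 -48.70492257235393
-141.51274256390624 40.077166460241514
```

Emit:
play_rows --pt "0 0 0 0.03 0.4 0.01 30" --pt "0 0 0 0 0.5 0 30" --pt "0 0 0 0 0.3 0 30" --pt "0 0 0 0 0.1 0 30" --pt "0 0 0 0 0 0 30"

```text
clock: 13.02
position: [0.5004, 0.269, 0.1607]
ee_rot: [-0.677, 0.677, -0.204, 0.203]
wrist_force: [0.3, -0.3, -3.1]
gripper_width: 0.042
```

Emit:
play_rows --pt "0 0 0 0 0.1 0 30" --pt "0 0 0 0 0.1 0 30" --pt "0 0 0 0 0.05 0 30" --pt "0 0 0 0 0 0 30"

```text
clock: 13.52
position: [0.5003, 0.2691, 0.1533]
ee_rot: [-0.677, 0.677, -0.203, 0.203]
wrist_force: [0.3, -0.5, -2.4]
gripper_width: 0.0418
```

Emit:
play_rows --pt "0 0 0 0 0.03 0 30" --pt "0 0 0 0 0 0 30"

```text
clock: 13.78
position: [0.5004, 0.2691, 0.1525]
ee_rot: [0.677, -0.677, 0.203, -0.203]
wrist_force: [-0.2, 0.7, -3.1]
gripper_width: 0.0422
```

Emit:
play_rows --pt "0 0 0 0 0.03 0 30" --pt "0 0 0 0 0 0 30"

```text
clock: 14.02
position: [0.5005, 0.2691, 0.152]
ee_rot: [0.677, -0.677, 0.203, -0.203]
wrist_force: [-1.1, 0.4, -0.9]
gripper_width: 0.0422
```

Emit:
play_rows --pt "0 0 0 0 0.03 0 30" --pt "0 0 0 0 0 0 30"

```text
clock: 14.28
position: [0.5006, 0.2691, 0.1519]
ee_rot: [0.677, -0.677, 0.203, -0.203]
wrist_force: [-3.1, -1.7, 6.2]
gripper_width: 0.0421
```

```bash
python3 look.py b side
```

```text
14.275 [0.5006 0.2691 0.1519] [-3.1 -1.7  6.2] [-0.32  0.7  -0.03] 0.04207185468180564 yaw -33.4 q6 -0.5885101080750793
tool y [ 3.e-04  0.e+00 -1.e+00]
```

View pics/side_b.png

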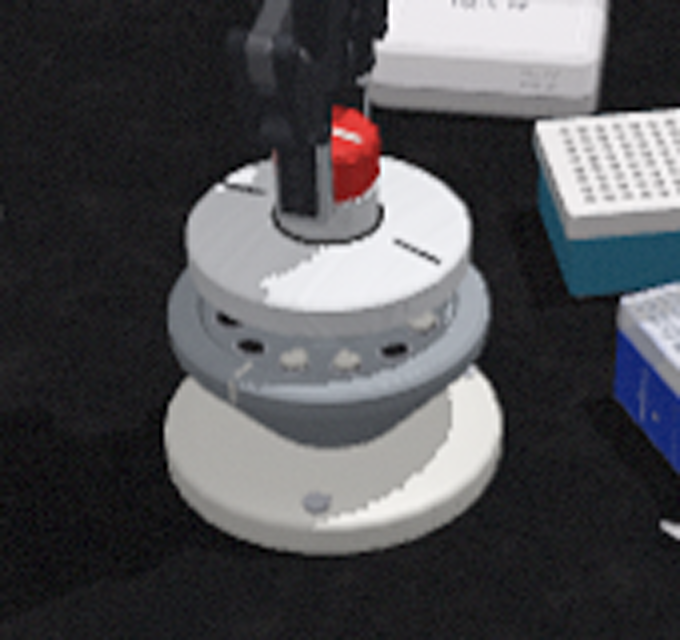

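Emit:
play_rows --pt "0 -0.5 0 -0.007 -0.015 -0.013 30" --pt "0 -1 0 0 -0.0067 0 30" --pt "0 -1 0 0 -0.0067 0 30" --pt "0 -0.5 0 0 -0.0034 0 30"

```text
clock: 14.82
position: [0.5004, 0.2691, 0.1525]
ee_rot: [0.701, -0.7, 0.094, -0.095]
wrist_force: [-1.9, -0.2, 3.1]
gripper_width: 0.042
```

```bash
python3 look.py c
```

```text
14.825 [0.5004 0.2691 0.1525] [-1.9 -0.2  3.1] [-0.13  0.39 -0.1 ] 0.04202026389767474 yaw -15.3 q6 -0.9045364383984453
tool y [ 1.e-03  7.e-04 -1.e+00]
```

Emit:
play_rows --pt "0 -0.5 0 0 -0.0033 0 30" --pt "0 -1 0 0 -0.0067 0 30" --pt "0 -1 0 0 -0.0067 0 30" --pt "0 -1 0 0 -0.0067 0 30" --pt "0 -1 0 0 -0.0067 0 30" --pt "0 -1 0 0 -0.0067 0 30" --pt "0 -1 0 0 -0.0067 0 30" --pt "0 -0.5 0 0 -0.0033 0 30"

```text
clock: 15.82
position: [0.5003, 0.269, 0.1538]
ee_rot: [0.688, -0.688, -0.163, 0.163]
wrist_force: [-1.9, -0.0, 3.5]
gripper_width: 0.0417
```

```bash
python3 look.py d side
```

```text
15.825 [0.5003 0.269  0.1538] [-1.9 -0.   3.5] [-0.15  0.47 -0.08] 0.04166276953096673 yaw 26.7 q6 -1.6375411655523042
tool y [ 8.e-04  4.e-04 -1.e+00]
```

View pics/side_d.png

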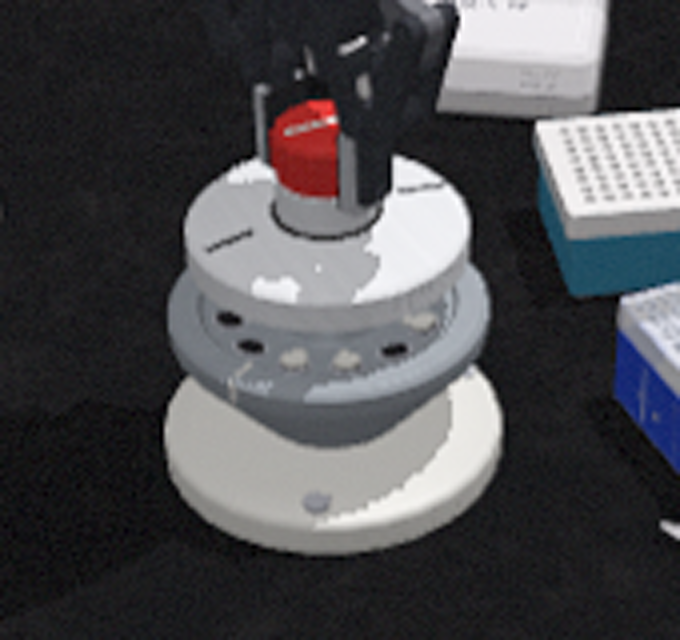

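Emit:
play_rows --pt "0 -1 0 0 -0.0067 0 30" --pt "0 -1 0 0 -0.0067 0 30" --pt "0 -1 0 0 -0.0067 0 30" --pt "0 0 0 0 0 0 30"

```text
clock: 16.38
position: [0.5003, 0.2692, 0.1543]
ee_rot: [0.655, -0.654, -0.268, 0.267]
wrist_force: [-2.3, 1.1, 3.7]
gripper_width: 0.0419
```

Emit:
play_rows --pt "0 -1 0 0 -0.0067 0 30" --pt "0 0 0 0 0 0 30"

```text
clock: 16.62
position: [0.5, 0.2695, 0.1542]
ee_rot: [0.64, -0.639, -0.301, 0.301]
wrist_force: [-2.4, 2.1, 3.8]
gripper_width: 0.0421
```

Emit:
play_rows --pt "0 -0.7 0 0 -0.0045 0 30" --pt "0 0 0 0 0 0 30"

```text
clock: 16.88
position: [0.4998, 0.2694, 0.1542]
ee_rot: [0.629, -0.628, -0.324, 0.324]
wrist_force: [-4.1, 2.6, 2.3]
gripper_width: 0.042
```

Emit:
play_rows --pt "0 -0.5 0 0 0 0 30" --pt "0 0 0 0 0 0 30"

```text
clock: 17.12
position: [0.4999, 0.2691, 0.154]
ee_rot: [0.62, -0.619, -0.341, 0.341]
wrist_force: [-3.4, 2.1, 1.6]
gripper_width: 0.042
```

```bash
python3 look.py e side
```

```text
17.125 [0.4999 0.2691 0.154 ] [-3.4  2.1  1.6] [ 0.47  0.72 -0.08] 0.04195999021785498 yaw 57.6 q6 -2.177461660443532
tool y [-2.e-04  4.e-04 -1.e+00]
```

View pics/side_e.png

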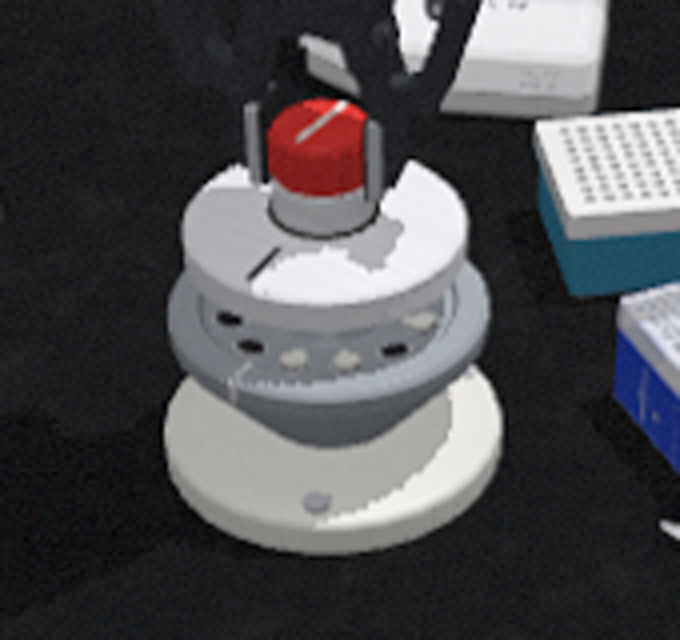

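```bash
python3 - <<'E'
from h import *
c=dict(np.load("pics/side_e.npz"))
A=lambda a,b:np.degrees(np.arctan2(*(b-a)[[1,0]]))
k=lambda x,y,z:px2w(c,190+x/4,140+y/4,z)
print(A(k(248,278,.122),k(278,248,.123)),A(k(300,138,.166),k(345,103,.166)))
cen=np.array([.4995,.2692,0])
print(A(cen,k(252,275,.122)),A(cen,k(244,377,.08)), A(cen+[.0015,.001,0],k(244,377,.08)))
E
```

```text
43.661040086042036 40.543560974413616
-138.792431867756 -137.077141934499 -137.33334782525148
```

Emit:
play_rows --pt "0 -0.5 0 0 0 0 30" --pt "0 0 0 0 0 0 30"

```text
clock: 17.42
position: [0.5001, 0.268, 0.1528]
ee_rot: [-0.61, 0.611, 0.357, -0.357]
wrist_force: [-0.8, 0.7, -2.8]
gripper_width: 0.042
```

Emit:
play_rows --pt "0 -0.5 0 0 0 0 30" --pt "0 0 0 0 0 0 30"

```text
clock: 17.68
position: [0.5, 0.2683, 0.1532]
ee_rot: [-0.601, 0.601, 0.373, -0.373]
wrist_force: [0.1, -0.9, -3.8]
gripper_width: 0.0421
```

Emit:
play_rows --pt "0 0 0 0 0.05 0 30" --pt "0 0 0 0 0.07 0 30" --pt "0 0 0 0 0 0 30"

```text
clock: 18.05
position: [0.4999, 0.2686, 0.15]
ee_rot: [-0.6, 0.601, 0.373, -0.374]
wrist_force: [-0.6, -1.1, -2.7]
gripper_width: 0.0417
```

Emit:
play_rows --pt "0 0 0 0 0.03 0 30" --pt "0 0 0 0 0 0 30"

```text
clock: 18.3
position: [0.5, 0.2687, 0.1495]
ee_rot: [-0.6, 0.601, 0.373, -0.374]
wrist_force: [0.2, -1.6, -3.0]
gripper_width: 0.0419
```

Emit:
play_rows --pt "0 0 0 0 0.03 0 30" --pt "0 0 0 0 0 0 30"

```text
clock: 18.55
position: [0.5001, 0.2688, 0.1493]
ee_rot: [-0.6, 0.6, 0.374, -0.374]
wrist_force: [-1.8, -2.5, 1.5]
gripper_width: 0.0416
```

Emit:
play_rows --pt "0 0 0 0 0.02 0 30" --pt "0 0 0 0 0 0 30"

```text
clock: 18.8
position: [0.5002, 0.2689, 0.1492]
ee_rot: [-0.6, 0.6, 0.374, -0.373]
wrist_force: [-4.0, -2.9, 5.7]
gripper_width: 0.042
```

Emit:
play_rows --pt "0 0.5 0 -0.005 -0.01 -0.01 30" --pt "0 1 0 0 0.0067 0 30" --pt "0 1 0 0 0.0067 0 30" --pt "0 1 0 0 0.0067 0 30" --pt "0 0.5 0 0 0.0033 0 30"

```text
clock: 19.42
position: [0.5008, 0.2685, 0.1485]
ee_rot: [-0.665, 0.665, 0.24, -0.24]
wrist_force: [-1.0, -2.3, 4.9]
gripper_width: 0.0419
```

```bash
python3 look.py f
```

```text
19.425 [0.5008 0.2685 0.1485] [-1.  -2.3  4.9] [-0.69  0.27  0.12] 0.04190388350919524 yaw 39.7 q6 -1.8649295681878717
tool y [ 1.3e-03 -4.0e-04 -1.0e+00]
```

Emit:
play_rows --pt "0 0.5 0 0 0.0033 0 30" --pt "0 1 0 0 0.0067 0 30" --pt "0 1 0 0 0.0067 0 30" --pt "0 1 0 0 0.0067 0 30" --pt "0 1 0 0 0.0067 0 30" --pt "0 1 0 0 0.0067 0 30" --pt "0 0.5 0 0 0.0033 0 30"

```text
clock: 20.3
position: [0.5005, 0.2686, 0.1473]
ee_rot: [-0.707, 0.707, 0.023, -0.022]
wrist_force: [-3.2, -3.5, 4.4]
gripper_width: 0.0422
```

```bash
python3 look.py g side
```

```text
20.3 [0.5005 0.2686 0.1473] [-3.2 -3.5  4.4] [-0.6   0.43  0.09] 0.04223987191374257 yaw 3.7 q6 -1.2366351257122765
tool y [ 7.e-04 -1.e-04 -1.e+00]
```

View pics/side_g.png

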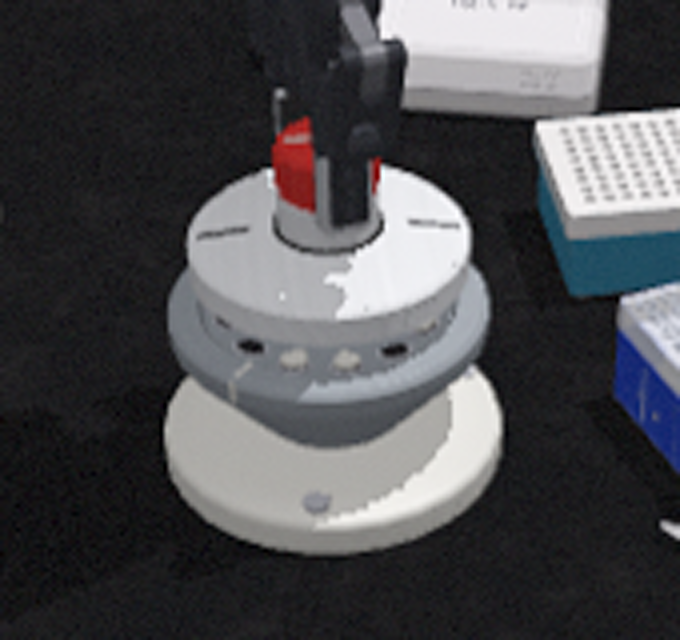

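Emit:
play_rows --pt "0 0.5 0 -0.012 0.0033 -0.012 30" --pt "0 1 0 0 0.0067 0 30" --pt "0 1 0 0 0.0067 0 30" --pt "0 1 0 0 0.0067 0 30" --pt "0 1 0 0 0.0067 0 30" --pt "0 1 0 0 0.0067 0 30" --pt "0 1 0 0 0.0067 0 30" --pt "0 1 0 0 0.0067 0 30" --pt "0 1 0 0 0.0067 0 30" --pt "0 1 0 0 0.0067 0 30" --pt "0 0.5 0 0 0.0033 0 30"

```text
clock: 21.72
position: [0.5004, 0.2688, 0.1453]
ee_rot: [0.624, -0.623, 0.333, -0.334]
wrist_force: [-2.0, -0.6, 3.4]
gripper_width: 0.0421
```

```bash
python3 look.py h
```

```text
21.725 [0.5004 0.2688 0.1453] [-2.  -0.6  3.4] [-0.21  0.41  0.08] 0.04210266017538939 yaw -56.3 q6 -0.19049321499182353
tool y [ 0.0013  0.0014 -1.    ]
```

Emit:
play_rows --pt "0 1 0 0 0.0067 0 30" --pt "0 1 0 0 0.0067 0 30" --pt "0 1 0 0 0.0067 0 30" --pt "0 1 0 0 0.0067 0 30" --pt "0 1 0 0 0.0067 0 30" --pt "0 1 0 0 0.0067 0 30" --pt "0 1 0 0 0.0067 0 30" --pt "0 1 0 0 0.0067 0 30" --pt "0 1 0 0 0.0067 0 30" --pt "0 1 0 0 0.0067 0 30" --pt "0 1 0 0 0.0067 0 30" --pt "0 1 0 0 0.0067 0 30"

```text
clock: 23.22
position: [0.5005, 0.2691, 0.1429]
ee_rot: [0.309, -0.307, 0.637, -0.636]
wrist_force: [-1.9, -0.7, 2.2]
gripper_width: 0.0421
```

```bash
python3 look.py i side
```

```text
23.225 [0.5005 0.2691 0.1429] [-1.9 -0.7  2.2] [0.02 0.25 0.05] 0.04214917072766386 yaw -128.4 q6 1.0676331992996504
tool y [ 0.0018  0.0023 -1.    ]
```

View pics/side_i.png

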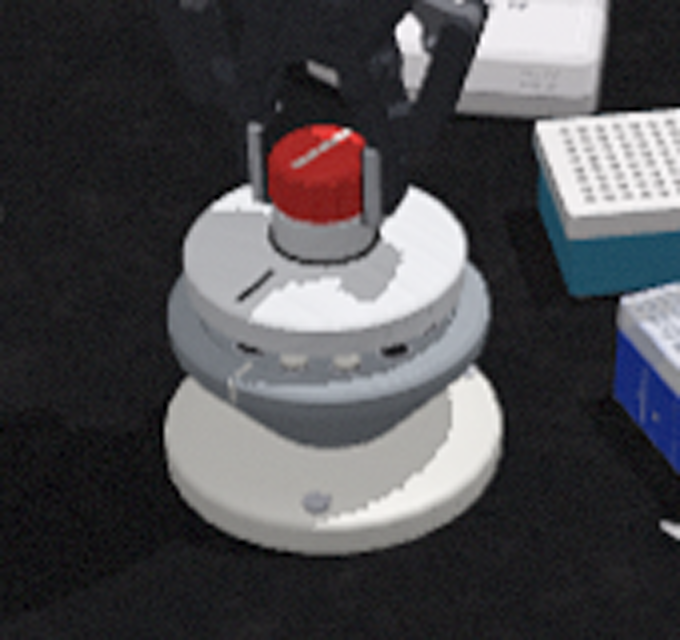

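Emit:
play_rows --pt "0 0 0 0 0 0 60" --pt "0 0 0 0 0 0 60" --pt "0 -0.5 0 0 0 0 60" --pt "0 -1 0 0 0 0 60" --pt "0 -1 0 0 0 0 60" --pt "0 -1 0 0 0 0 60" --pt "0 -1 0 0 0 0 60" --pt "0 -1 0 0 0 0 60" --pt "0 -1 0 0 0 0 60" --pt "0 -1 0 0 0 0 60" --pt "0 -1 0 0 0 0 60" --pt "0 -1 0 0 0 0 60"

```text
clock: 24.78
position: [0.5, 0.2682, 0.1418]
ee_rot: [0.576, -0.576, 0.411, -0.41]
wrist_force: [0.0, -0.3, -0.1]
gripper_width: 0.0604
```

Emit:
play_rows --pt "0 -1 0 0 0 0 60" --pt "0 -1 0 0 0 0 60" --pt "0 -1 0 0 0 0 60" --pt "0 -1 0 0 0 0 60" --pt "0 -1 0 0 0 0 60" --pt "0 -1 0 0 0 0 60" --pt "0 -1 0 0 0 0 60" --pt "0 -1 0 0 0 0 60" --pt "0 -1 0 0 0 0 60" --pt "0 -1 0 0 0 0 60" --pt "0 -0.5 0 0 0 0 60" --pt "0 0 0 0 0 0 60"

```text
clock: 26.28
position: [0.4999, 0.2682, 0.1418]
ee_rot: [0.705, -0.705, 0.051, -0.051]
wrist_force: [0.5, -0.2, -0.4]
gripper_width: 0.0598
```

```bash
python3 look.py j side
```

```text
26.275 [0.4999 0.2682 0.1418] [ 0.5 -0.2 -0.4] [-0.01 -0.01  0.03] 0.059759895263560715 yaw -8.2 q6 -1.0294559808926782
tool y [-0.e+00  1.e-04 -1.e+00]
```

View pics/side_j.png

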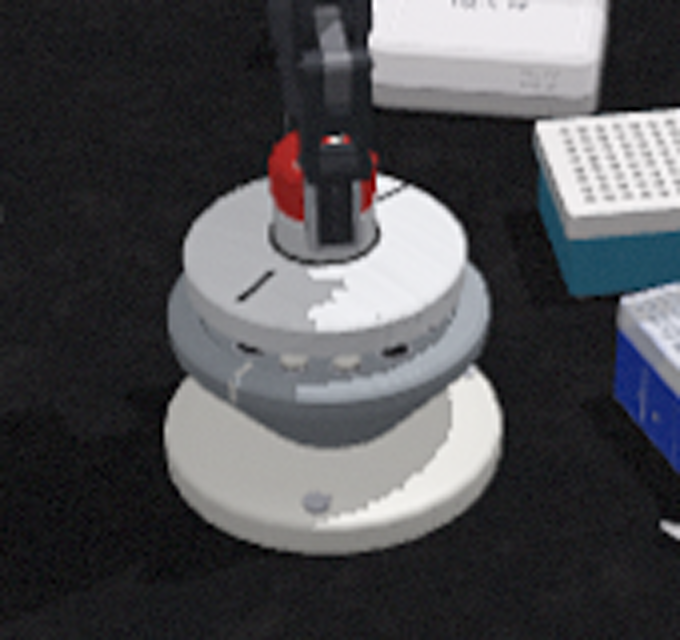

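Emit:
play_rows --pt "0 0 0 0.007 -0.025 0.015 60" --pt "0 0 0 0 0 0 45" --pt "0 0 0 0 0 0 30" --pt "0 0 0 0 0 0 30" --pt "0 0 0 0 0 0 30" --pt "0 0 0 0 0 0 30"

```text
clock: 27.08
position: [0.5003, 0.2685, 0.143]
ee_rot: [-0.705, 0.705, -0.051, 0.051]
wrist_force: [-0.9, -2.4, 3.8]
gripper_width: 0.042
```

```bash
python3 look.py k
```

```text
27.075 [0.5003 0.2685 0.143 ] [-0.9 -2.4  3.8] [-0.34  0.16  0.01] 0.04195193262616623 yaw -8.2 q6 -1.0288129962997798
tool y [ 3.e-04 -2.e-04 -1.e+00]
```

Emit:
play_rows --pt "0 0.5 0 0 0.0033 0 30" --pt "0 1 0 0 0.0067 0 30" --pt "0 1 0 0 0.0067 0 30" --pt "0 1 0 0 0.0067 0 30" --pt "0 1 0 0 0.0067 0 30" --pt "0 1 0 0 0.0067 0 30" --pt "0 1 0 0 0.0067 0 30" --pt "0 1 0 0 0.0067 0 30" --pt "0 1 0 0 0.0067 0 30" --pt "0 1 0 0 0.0067 0 30"

```text
clock: 28.32
position: [0.5008, 0.2693, 0.1412]
ee_rot: [0.596, -0.594, 0.382, -0.382]
wrist_force: [0.9, 0.6, 2.0]
gripper_width: 0.0419
```

```bash
python3 look.py l
```

```text
28.325 [0.5008 0.2693 0.1412] [0.9 0.6 2. ] [ 0.13 -0.28  0.03] 0.04192106954697149 yaw -65.4 q6 -0.030620586246434822
tool y [ 0.0021  0.0017 -1.    ]
```

Emit:
play_rows --pt "0 1 0 0 0.0067 0 30" --pt "0 1 0 0 0.0067 0 30" --pt "0 1 0 0 0.0067 0 30" --pt "0 1 0 0 0.0067 0 30" --pt "0 1 0 0 0.0067 0 30" --pt "0 1 0 0 0.0067 0 30" --pt "0 1 0 0 0.0067 0 30" --pt "0 1 0 0 0.0067 0 30" --pt "0 1 0 0 0.0067 0 30" --pt "0 1 0 0 0.0067 0 30" --pt "0 1 0 0 0.0067 0 30" --pt "0 0.5 0 0 0.0033 0 30"

```text
clock: 29.82
position: [0.501, 0.2688, 0.1389]
ee_rot: [-0.275, 0.274, -0.652, 0.652]
wrist_force: [1.2, -0.8, 1.6]
gripper_width: 0.0419
```

```bash
python3 look.py m side
```

```text
29.825 [0.501  0.2688 0.1389] [ 1.2 -0.8  1.6] [-0.22 -0.26  0.04] 0.04193952210864498 yaw -134.3 q6 1.1722033481346348
tool y [ 2.3e-03  6.0e-04 -1.0e+00]
```

View pics/side_m.png

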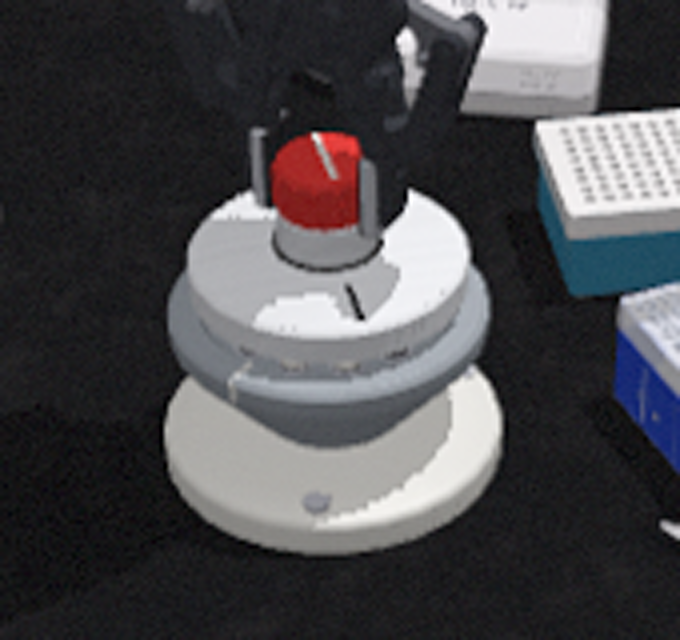

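Emit:
play_rows --pt "0 0.5 0 0 0.0033 0 30" --pt "0 1 0 0 0.0067 0 30" --pt "0 1 0 0 0.0067 0 30" --pt "0 1 0 0 0.0067 0 30" --pt "0 1 0 0 0.0067 0 30" --pt "0 1 0 0 0.0067 0 30" --pt "0 1 0 0 0.0067 0 30" --pt "0 0.8 0 0 0.005 0 30" --pt "0 0.5 0 0 0.0033 0 30" --pt "0 0 0 0 0 0 30" --pt "0 0 0 0 0 0 30"

```text
clock: 31.25
position: [0.5008, 0.2686, 0.1374]
ee_rot: [-0.005, 0.007, 0.707, -0.707]
wrist_force: [2.5, -2.3, 4.4]
gripper_width: 0.0421
```

```bash
python3 look.py n side
```

```text
31.25 [0.5008 0.2686 0.1374] [ 2.5 -2.3  4.4] [-0.36 -0.37  0.09] 0.0420610908466399 yaw 179.0 q6 1.9860203429386978
tool y [ 1.5e-03  1.0e-04 -1.0e+00]
```

View pics/side_n.png

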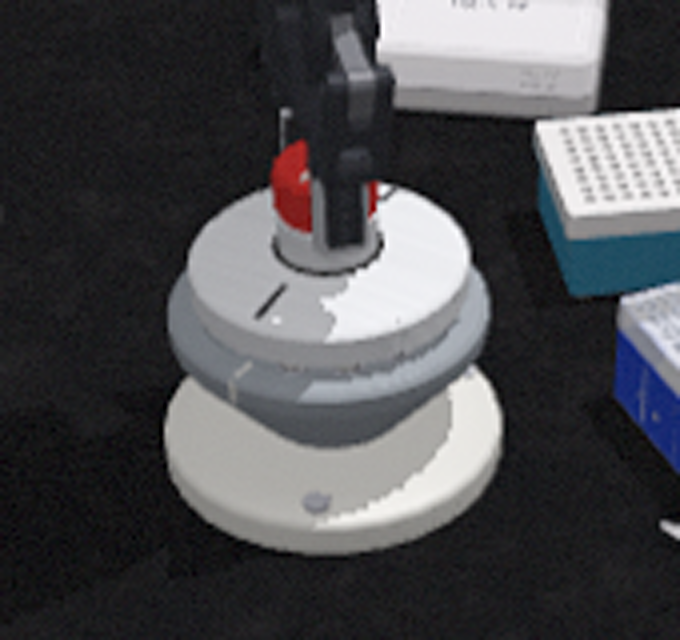

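```bash
python3 - <<'E'
from h import *
c=dict(np.load("pics/side_n.npz"))
A=lambda a,b:np.degrees(np.arctan2(*(b-a)[[1,0]]))
k=lambda x,y,z:px2w(c,190+x/4,140+y/4,z)
print(A(k(257,319,.104),k(285,286,.105)))
# fit lid centre from disc outline extremes vs rotor
for cen in ([.4995,.2692,0],[.5015,.2692,0],[.5005,.2705,0]):
    cen=np.array(cen);print(A(cen,k(258,318,.104)),A(cen,k(271,303,.1045)),A(cen,k(244,377,.08)))
c0=dict(np.load("pics/side_e.npz"))
s=c["image"][:,:,::-1][185:260,225:315];cv2.imwrite("pics/n_z.png",cv2.resize(s,None,fx=8,fy=8,interpolation=cv2.INTER_CUBIC))
E
```

```text
47.34395227216519
-134.93782028079966 -135.33185008597772 -137.077141934499
-136.4175125624166 -137.15968301669955 -138.2893049973297
-134.71875885189766 -135.04505644513821 -136.83655116112837
```

View pics/n_z.png

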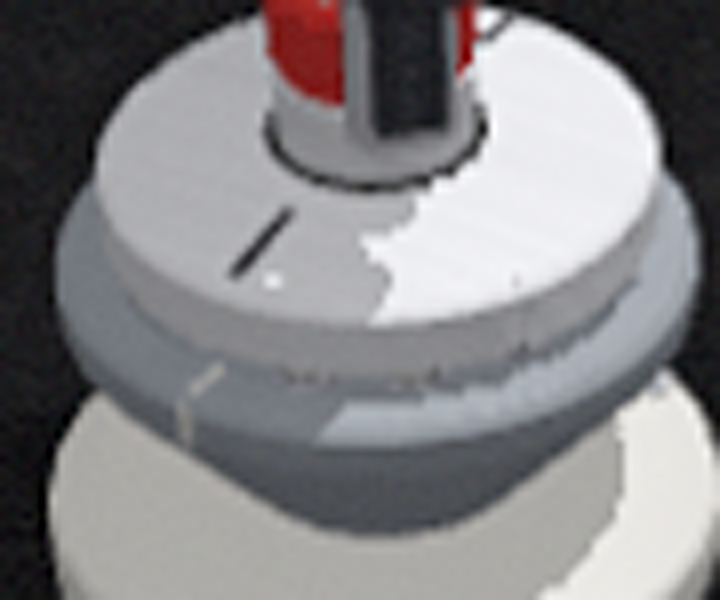

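Emit:
play_rows --pt "0 0.25 0 0 -0.008 0 30" --pt "0 0 0 0 0 0 30" --pt "0 0 0 0 0 0 30" --pt "0 0 0 0 0 0 30"

```text
clock: 31.8
position: [0.5002, 0.2688, 0.1373]
ee_rot: [-0.016, 0.016, 0.707, -0.707]
wrist_force: [2.4, -0.0, 1.7]
gripper_width: 0.0415
```

```bash
python3 look.py o side; python3 - <<'E'
from h import *
c=dict(np.load("pics/side_o.npz"));d=dict(np.load("pics/side_a.npz"))
cv2.imwrite("pics/full_o.png",c["image"][:,:,::-1])
W=cloud(c);z=c["z_map"]>0
im=c["image"]
m=z&(np.linalg.norm(W[...,:2]-[.4995,.268],axis=2)<.055)&(np.linalg.norm(W[...,:2]-[.4995,.268],axis=2)>.03)&(W[...,2]>.09)&(W[...,2]<.125)
p=W[m];A=np.c_[p[:,:2]-[.4995,.268],np.ones(len(p))];s=np.linalg.lstsq(A,p[:,2],rcond=None)[0];print("lid top plane slope,z",s,len(p),np.median(p[:,2]))
E
```

```text
31.8 [0.5002 0.2688 0.1373] [ 2.4 -0.   1.7] [-0.09 -0.46  0.  ] 0.041488411259363256 yaw 177.5 q6 2.013187838497787
tool y [ 2.e-04  4.e-04 -1.e+00]
lid top plane slope,z [0.01353779 0.01824432 0.10505303] 1221 0.10482543433914064
```

View pics/full_o.png

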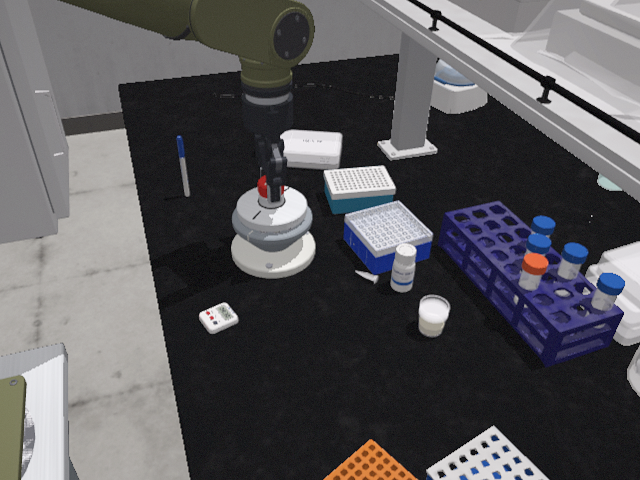

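```bash
python3 -c "
from rig import *
print(finish_job())"
```

```text
the job is handed in; nothing more can be done
None
```

The lid is on the hub stud, one full turn into the thread, and the arm is still gripping the knob with 40 N. I handed the job in at about 32 s.

- **Placing:** I centred the gripper on the knob with two grips at right angles. I then set the lid on the stud with its black lines about 90° clockwise of the white lines.
- **Finding the thread:** I turned the lid anticlockwise under a light load, about 6 N of contact. It rose as expected until the contact force vanished where the lines met, after about 92–94°. The arm was still holding the lid up at that point, so I lowered it about 5 mm until it rested on the thread again, with its underside about 19.3 mm above the shoulder.
- **Forward turn:** I turned it clockwise about 361° from the drop, regripping once partway. The lid did not move during the regrip.

**Last checks:**
- **Height:** The lid's underside is 7.0 mm above the shoulder by the depth image and about 7.4 mm by the arm, against 7 mm nominal. That difference is within the thread play.
- **Lines:** In the last angle measurement, before a final 1.5° trim, the lid's line was about 2° short of the rotor's. I did not measure the angle again after the trim.
- **Force:** Contact between lid and stud is about 4 N. No force reading during the job went above about 9 N.
- **Level:** The tool points straight down to within 0.05°. The depth plane suggested a tilt of about 1°, which I put down to noise and the disc's sloped top.
- **Other items:** The bottle, cup and timer look unmoved in the last picture.

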